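# Show the restart order on the home network demo set

## Task

A caller on the video line has lost the internet: show them in which order to restart their equipment by pointing straight down at the green power button of the black tower modem first, then of the flat router with the two antennas, then of the round white mesh satellite, each time with the fingertips about two centimetres above the button and held there for at least two seconds. Only point: this set is live, so press and touch nothing, and leave everything standing as it is. Then draw the hand at least 20 cm away from all three buttons.

Things in the scene. Friction and masses are not known exactly. Their poses are not given: they have to be found in the camera images.
- modem: The modem: slim black tower with an arched top, 150 x 55 mm (foot 165 x 95 mm), 203 mm high to the button caps, loose, 0.5 kg, left or right of the router. Origin: centre of its underside. On top: green power button on the robot's side, red reset button 65 mm behind it. x points away from the robot, yaw within 0.3 rad.
- modem_power_top (a point): Centre of the upper face of the modem's green power button (round cap 18 mm across, 4 mm proud of the top, pressed straight down). z is up.
- modem_power (a joint): Travel of the modem's power button in m: 0 up, 0.0025 fully pressed; it springs back (about 2 to 4 N).
- router: The router: flat black box 165 x 250 x 42 mm, loose, 0.5 kg. Origin: centre of its underside. Along its front edge, 45 mm apart: green power button (+y), blue pairing, red reset (-y). Two antennas on its rear edge (x = 94, y = -108 and 108 mm) reach 215 mm above the counter and lean sideways up to 0.4 rad. x points away from the robot, yaw within 0.3 rad.
- router_power_top (a point): Centre of the upper face of the router's green power button (round cap 18 mm across, 4 mm proud), about 46 mm above the counter. z is up.
- router_power (a joint): Travel of the router's power button in m: 0 up, 0.0025 fully pressed; it springs back (about 2 to 4 N).
- satellite: The mesh satellite: a round white puck 112 mm across and 63 mm high, loose on the counter, about 0.35 kg. Origin: centre of its underside. Stands on the side of the router where the modem does not. On its top: a green power button on the robot's side and a blue pairing button 48 mm behind it. x points away from the robot, yaw within 0.3 rad.
- satellite_power_top (a point): Centre of the upper face of the satellite's green power button (round cap 18 mm across, 4 mm proud), about 67 mm above the counter. z is up.
- satellite_power (a joint): Travel of the satellite's power button in m: 0 up, 0.0025 fully pressed; it springs back (about 2 to 4 N).
- modem_reset (a joint): Travel of the modem's red reset button in m, 0 up. Not to be pressed.
- router_reset (a joint): Travel of the router's red reset button in m, 0 up. Not to be pressed.
- router_pair (a joint): Travel of the router's blue pairing button in m, 0 up. Not to be pressed.
- satellite_pair (a joint): Travel of the satellite's blue pairing button in m, 0 up. Not to be pressed.
- usb_stick: A red USB stick 56 x 18 x 9 mm lying loose in front of the router. Origin: its underside.
- coupler: A white jack coupler 34 x 18 x 18 mm lying loose in front of the router. Origin: centre of its underside.
- screwdriver: A screwdriver with an orange handle, 150 mm long and about 30 mm high, lying loose in front of the router. Farther out, all under 155 mm high: a grey TV box (with a green button of its own; no part of the restart), webcam, charger, cable tester, mug, printer, phone and other things.
There are look-alikes about, which are no part of the job. What is shaped like the satellite but purple, red or yellow is not meant.

How it is judged:
By the outcome, as a careful person would: the job done as asked, in the order asked, and still so for the second after the job is handed in, with the robot touching nothing.
It also fails if it takes over 72 s, if anything falls off the work surface, if the arm or the gripper's body presses on something with over 40 N, if the wrist force passes 120 N, or if a joint passes its speed limit or range.

## Robot

A 7-joint arm with a two-finger parallel gripper is mounted at the origin on the work surface. World frame = base frame: x ahead of the robot, y to its left, z up, the work surface at z = 0. Lengths are in m, angles in rad, forces in N, time in s.
With the tool pointing down it reaches from about 0.4 to 0.85 m from the base axis. Payload 10.4 kg.
Tool frame: the origin (TCP) lies between the finger pads; the fingertips stand 22 mm ahead of it and the grasp point (between the pads) lies 3 mm ahead of it; z points along the fingers, y is the line along which they close (so a half turn about z gives the same grasp; the last joint's range is limited). The gripper opens to 85 mm and grips with 20 to 120 N. Pads are 22 mm wide; open, the fingers measure 114 mm over their backs; the gripper's body (76 mm by 85 mm) begins 54 mm behind the grasp point. The pads swing forward as they close: fully open they stand 13 mm farther back than shut.
Start: joints at [1.31, 0.332, -0.065, 1.46, 0.022, 1.35, -0.088], TCP at [0.147, -0.607, 0.253] pointing down, gripper open.
Joint ranges: [-2.6, 2.6], [-0.5, 2.12], [-1.47, 1.34], [0.16, 2.42], [-1.27, 4.41], [0.06, 2.06], [-2.6, 2.6]. Speed limits (rad/s): [2.22, 2.22, 2.79, 2.79, 3.14, 3.14, 3.14].

## Interface

Orientations are given as a unit quaternion [x, y, z, w].
In Python, from workcell import manip, camera, ticket, boxes_of, outline_of gives the robot as it stands.
- The arm moves only by the tool carry_out, never from a script. Its argument "deltas" is a list of rows, each a list of 5 numbers: the shift along the tool's x, y, z as a fraction of full scale, then the turn about the tool's z as a fraction of full scale, then the opening, from -1 (shut) to 1 (fully open), so that 0 is half open. In form: [[tx, ty, tz, spin, gripper], ...]. A call has 1 to 20 rows; each row is the pose to reach, as a shift and turn from the pose commanded when the call began, along the tool's axes at that moment; what a row does not reach only later rows make up. Full scale, the value 1, is 150 mm for a shift and 30 degrees for a turn. A row lasts 1/8 s, in which the tool goes at most 62.5 mm and 10.7 degrees, less where a joint would pass 70% of its speed; a pose out of reach is approached as far as the arm can. A call with a number of a shift or a turn outside -1 to 1 is refused whole. A call with a gripper value outside its range is refused whole. The fingers move at their own pace and stop on an object; "force" is the grip in N (left out, the last holds). Time passes only in rows, so rows that repeat a pose let the fingers close. It gives the time, the measured TCP pose, the force, the opening and the grip force at its end, in the units of the state.
- manip.get_obs(): the state, without advancing time (a new reading comes with each control period).
- camera(name): name is "scene" or "top" or "wrist"; returns a dict with "img" (420x560x3 uint8, red, green, blue), "depth" (420x560 float32, m along the optical axis (not along the pixel's ray), 0 where there is no reading), "vertical_fov" (degrees; the focal length in pixels is half the picture's height over the tangent of half this angle, whatever the lens; pixels are square), "cx", "cy" (the principal point, pixels), "k1" (the pictures are not rectified: a ray, as slopes to the right and down, at radius r is drawn at 1 + k1 r^2 times it, then the intrinsics apply), "R" (3x3) and "t" (3): a world point X has camera coordinates R X + t. Camera axes: x right, y down, z forward; pixel columns grow to the right and rows downward; lengths in m; the calibration is good to about 2 mm. A picture is of the moment at which its call begins.
- ticket.hand_in(): hands the job in; it is judged then, once.
Trained networks look in a picture, given as the dict that the camera call returned (one of the last four; its "shot" number tells which), for a name from the list of things; names that differ only in an ending like _2 or _b are one class to them, and where a whole thing is asked for, a point or a joint stands for the part that bears it (a point fixed in the world has none). Each returns a list of dicts, best first, with "conf" (0 to 1); they miss things now and then, are a little off and sometimes report something else, mostly with a low value. They report only what shows in the picture. A call takes as long as a camera call. They do not tell look-alikes from the thing itself.
- boxes_of(query, picture): "position" ([x, y, z] in m, in world coordinates, good to about 4 mm: the middle of the surface that is visible of it).
- outline_of(query, picture): "region" (420x560 bool, what is visible of it).
The state is a dict: "clock": time; "joint_pos": joint angles; "joint_velocities": joint speeds; "tau": joint torques, N m; "position": TCP position; "ee_rot": TCP orientation; "ft_force": force on the tool from outside, world axes, zero at the start; "torque": the same for the moment, N m; "grip_width": opening from 0.0 (shut) to 1.0 (fully open); "grasp_force": force on a finger pad.
Only numpy, scipy, OpenCV 4.12 (cv2) and the standard library are available. Lean on these libraries where they do the work, as an engineer would, in place of code of your own. Each camera call takes 0.05 s, during which the arm holds its last target. There are 200 camera calls.

## Working session

There is one attempt and no reset: what is moved stays moved. The work goes in short steps, Python scripts to look and compute and a tool call to move; the robot and the scene stay as the last step left them, time stands still between calls to the robot, and variables do not carry over. Pictures are saved under pics/ and viewed, at most 10 in all, crops included, and the job is handed in when it is done.

Besides the shell and the picture viewer there is one more tool, called after "Call:" by a JSON object that holds its "fn" and its "kwargs". carry_out: Moves the arm, as the interface text tells. Its arguments: {"type":"object","properties":{"deltas":{"type":"array","items":{"type":"array","items":{"type":"number"}}},"force":{"type":"number"}},"required":["deltas"]}

```bash
mkdir -p pics
cat > h.py <<'E'
import numpy as np, cv2
from workcell import manip, camera, ticket, boxes_of, outline_of
def save(c,n): cv2.imwrite('pics/'+n,c['img'][:,:,::-1])
def K(c):
    f=c['img'].shape[0]/2/np.tan(np.radians(c['vertical_fov'])/2); return f
def proj(c,X):
    p=c['R']@np.array(X)+np.array(c['t']).ravel(); s=p[:2]/p[2]; s=s*(1+c['k1']*(s@s)); return s*K(c)+[c['cx'],c['cy']]
def unproj(c,u,v,d):
    f=K(c); q=np.array([(u-c['cx'])/f,(v-c['cy'])/f]); s=q.copy()
    for _ in range(20): s=q/(1+c['k1']*(s@s))
    p=np.array([s[0]*d,s[1]*d,d]); return np.array(c['R']).T@(p-np.array(c['t']).ravel())
E
python3 - <<'E'
from h import *
o=manip.get_obs(); print(o['clock'],o['position'],o['ee_rot'],o['grip_width'])
for n in ['top','scene']:
    c=camera(n); save(c,n+'.png')
    for q in ['modem','router','satellite','modem_power_top','usb_stick','screwdriver']:
        for b in boxes_of(q,c)[:5]: print(n,q,np.round(b['position'],3),round(b['conf'],2),proj(c,b['position']).round())
E
```

```text
0.0 [ 0.14714856 -0.60706926  0.25251505] [ 9.92937946e-01  1.18632695e-01 -1.07070135e-04 -7.12530577e-04] 0.995814523829613
top modem [0.475 0.324 0.156] 0.76 [154. 220.]
top router [0.621 0.    0.044] 0.94 [267. 181.]
top satellite [ 0.477 -0.314  0.06 ] 0.86 [369. 224.]
top satellite [ 0.341 -0.443  0.06 ] 0.82 [412. 267.]
top satellite [ 0.644 -0.281  0.061] 0.7 [356. 172.]
top satellite [ 0.317 -0.27   0.062] 0.6 [356. 276.]
top usb_stick [0.411 0.152 0.008] 0.47 [220. 249.]
top screwdriver [ 0.431 -0.104  0.026] 0.71 [300. 241.]
scene modem [0.53  0.333 0.12 ] 0.78 [439. 240.]
scene router [0.644 0.002 0.046] 0.69 [291. 288.]
scene satellite [ 0.669 -0.28   0.064] 0.92 [166. 282.]
scene satellite [ 0.505 -0.317  0.064] 0.88 [168. 225.]
scene satellite [ 0.346 -0.272  0.056] 0.69 [199. 183.]
scene satellite [ 0.374 -0.44   0.054] 0.62 [135. 187.]
scene satellite [0.533 0.331 0.122] 0.49 [438. 240.]
scene modem_power_top [0.455 0.344 0.204] 0.49 [449. 191.]
scene screwdriver [ 0.441 -0.103  0.02 ] 0.62 [257. 224.]
```

View pics/top.png

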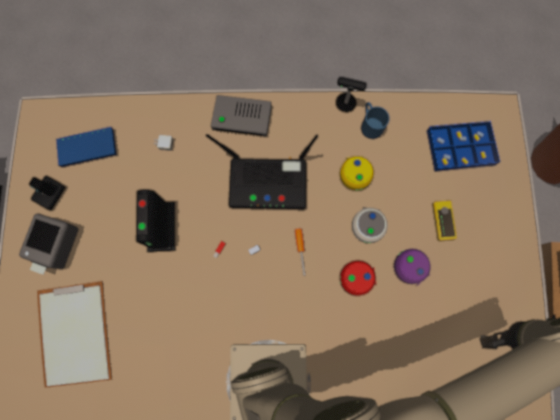

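View pics/scene.png

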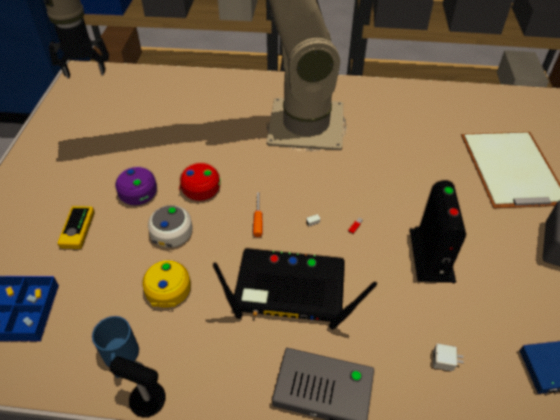

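The black modem is at top-view (150,220) with its green button at (142,226). The router's green button is at (253,198), and the white satellite is at (370,225) with green at (371,231).

These could be mistaken for them: the purple (412,267), red (357,277) and yellow (357,172) pucks, and the TV box's green button (222,119). I choose by body colour, and next I measure the green caps and check a crop.

Run:
```python
from h import *
crops=[]
pts={'top':[(142,226),(253,198),(371,231)],'scene':[(449,191),(312,262),(172,210)]}
zs=[.203,.046,.067]
def onplane(c,u,v,z):
    a=unproj(c,u,v,.5);b=unproj(c,u,v,1.5); return a+(b-a)*(z-a[2])/(b[2]-a[2])
for n in pts:
    c=camera(n); im=c['img'].astype(int)
    m=((im[:,:,1]>1.5*im[:,:,0])&(im[:,:,1]>1.5*im[:,:,2])&(im[:,:,1]>60)).astype(np.uint8)
    k,l,s,ce=cv2.connectedComponentsWithStats(m)
    for (u,v),z in zip(pts[n],zs):
        j=min(range(1,k),key=lambda j:np.hypot(*(ce[j]-[u,v])) if s[j,4]>3 else 999)
        d=np.median(c['depth'][l==j]); 
        print(n,ce[j].round(1),s[j,4],'depth',unproj(c,*ce[j],d).round(4),'plane',onplane(c,*ce[j],z).round(4))
        x,y=int(u),int(v); crops.append(cv2.resize(c['img'][y-28:y+28,x-28:x+28],(260,260),interpolation=2))
    for q in ['modem_power_top','router_power_top','satellite_power_top']:
        for b in boxes_of(q,c)[:4]: print(n,q,np.round(b['position'],3),round(b['conf'],2))
im=np.vstack([np.hstack(crops[:3]),np.hstack(crops[3:])]); cv2.imwrite('pics/crop.png',im[:,:,::-1])
from scipy.spatial.transform import Rotation as R
o=manip.get_obs(); print(R.from_quat(o['ee_rot']).as_matrix().round(4))
```

```text
top [141.4 225.7] 53 depth [0.4511 0.345  0.201 ] plane [0.4507 0.3444 0.203 ]
top [252.7 197.2] 46 depth [0.5692 0.0451 0.0431] plane [0.5685 0.0449 0.046 ]
top [370.5 230.5] 32 depth [ 0.4559 -0.3186  0.0639] plane [ 0.4554 -0.318   0.067 ]
top satellite_power_top [0.475 0.324 0.158] 0.52
scene [448.2 189.9] 56 depth [0.4495 0.3441 0.2019] plane [0.4506 0.3437 0.203 ]
scene [311.2 262.1] 64 depth [0.5689 0.0448 0.0468] plane [0.5684 0.0448 0.046 ]
scene [171.6 209.9] 46 depth [ 0.4572 -0.3177  0.068 ] plane [ 0.4564 -0.3181  0.067 ]
scene modem_power_top [0.454 0.345 0.202] 0.37
scene router_power_top [0.453 0.345 0.202] 0.55
scene satellite_power_top [ 0.628 -0.292  0.067] 0.54
[[ 9.718e-01  2.356e-01  1.000e-04]
 [ 2.356e-01 -9.718e-01 -1.000e-04]
 [ 0.000e+00  1.000e-04 -1.000e+00]]
```

View pics/crop.png

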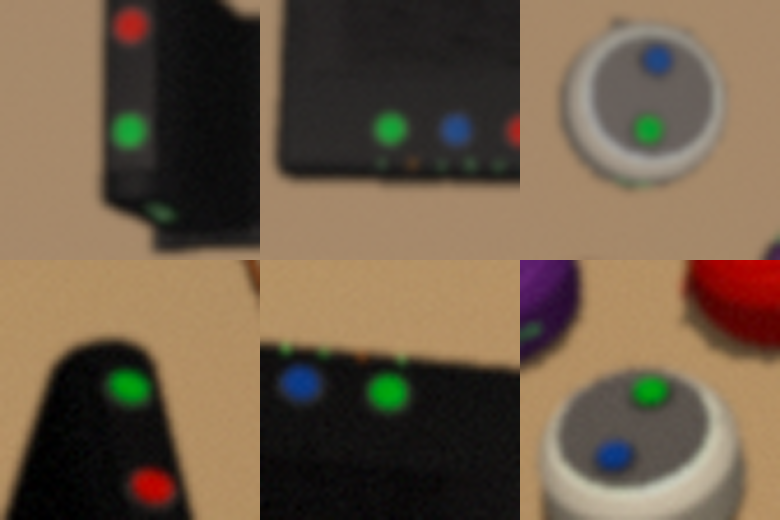

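The crop confirms all three choices: the slim black tower, the green button beside the blue one on the router, and the white puck. First I raise, square up and shut the fingers.

Call:
{"fn": "carry_out", "kwargs": {"deltas": [[0,0,-0.4,0.227,-1],[0,0,-0.4,0.453,-1],[0.5,-0.3,-0.4,0.453,-1],[0.9,-0.6,-0.4,0.453,-1],[0.9,-0.9,-0.4,0.453,-1],[0.9,-0.9,-0.4,0.453,-1]]}}

```text
clock: 1.85
position: [0.2485, -0.4411, 0.3139]
ee_rot: [1.0, 0.003, 0.0, 0.0]
ft_force: [-0.2, -0.4, 1.0]
grip_width: 0.0
grasp_force: 0.0
```

Call:
{"fn": "carry_out", "kwargs": {"deltas": [[0.35,-0.3,0,0,-1],[0.7,-0.65,0,0,-1],[1,-1,0,0,-1],[1,-1,0,0,-1]]}}

```text
clock: 2.35
position: [0.3988, -0.2917, 0.3137]
ee_rot: [1.0, 0.002, 0.001, 0.0]
ft_force: [-0.1, -0.0, -0.2]
grip_width: -0.003
grasp_force: 0.0
```

Call:
{"fn": "carry_out", "kwargs": {"deltas": [[0.2,-0.35,0,0,-1],[0.4,-0.7,0,0,-1],[0.5,-1,0,0,-1],[0.5,-1,0,0,-1]]}}

```text
clock: 2.85
position: [0.4728, -0.141, 0.3137]
ee_rot: [1.0, 0.003, 0.001, -0.0]
ft_force: [0.4, -1.1, -0.3]
grip_width: 0.001
grasp_force: 0.0
```

Call:
{"fn": "carry_out", "kwargs": {"deltas": [[0.1,-0.35,0,0,-1],[0.2,-0.7,0,0,-1],[0.2,-1,0,0,-1],[0.2,-1,0,0,-1]]}}

```text
clock: 3.35
position: [0.5015, 0.0081, 0.3136]
ee_rot: [1.0, 0.002, 0.0, -0.0]
ft_force: [-0.4, -0.5, -0.7]
grip_width: 0.002
grasp_force: 0.0
```

Call:
{"fn": "carry_out", "kwargs": {"deltas": [[0,-0.35,0,0,-1],[0,-0.7,0,0,-1],[0,-1,0,0,-1],[0,-1,0,0,-1]]}}

```text
clock: 3.85
position: [0.5013, 0.1574, 0.3133]
ee_rot: [1.0, 0.002, -0.0, -0.0]
ft_force: [-0.4, -0.9, 0.1]
grip_width: 0.002
grasp_force: 0.0
```

Call:
{"fn": "carry_out", "kwargs": {"deltas": [[-0.1,-0.35,0,0,-1],[-0.2,-0.7,0,0,-1],[-0.3,-1,0,0,-1],[-0.3,-1,0,0,-1],[-0.3,-1,0,0,-1]]}}

```text
clock: 4.47
position: [0.4579, 0.3034, 0.3129]
ee_rot: [1.0, -0.001, 0.0, 0.001]
ft_force: [0.1, -0.1, -0.6]
grip_width: -0.002
grasp_force: 0.0
```

Run:
```python
from h import *
c=camera('wrist'); save(c,'w1.png'); print(manip.get_obs()['position'],proj(c,[.4506,.344,.203]))
im=c['img'].astype(int)
m=((im[:,:,1]>1.5*im[:,:,0])&(im[:,:,1]>1.5*im[:,:,2])&(im[:,:,1]>60)).astype(np.uint8)
k,l,s,ce=cv2.connectedComponentsWithStats(m)
for j in range(1,k):
    if s[j,4]>30: print(ce[j].round(1),s[j,4],unproj(c,*ce[j],np.median(c['depth'][l==j])).round(4))
```

```text
[0.4579069  0.30313451 0.31297799] [226.49397308 222.99596254]
[490.9  83.1] 227 [0.5699 0.0454 0.0463]
[225.7 221.1] 378 [0.4524 0.3445 0.2033]
```

Call:
{"fn": "carry_out", "kwargs": {"deltas": [[-0.04,-0.275,0,0,-1],[-0.04,-0.275,0.15,0,-1],[-0.04,-0.275,0.3,0,-1],[-0.04,-0.275,0.453,0,-1],[-0.04,-0.275,0.453,0,-1]]}}

```text
clock: 5.15
position: [0.4511, 0.3444, 0.2439]
ee_rot: [1.0, -0.001, -0.001, 0.001]
ft_force: [-0.0, 0.6, 0.2]
grip_width: -0.0
grasp_force: 0.0
```

Run:
```python
from h import *
c=camera('wrist'); save(c,'w2.png'); print(manip.get_obs()['position'],proj(c,[.4515,.3442,.203]))
```

```text
[0.45119461 0.34525524 0.245228  ] [276.02522885 251.04202788]
```

View pics/w2.png

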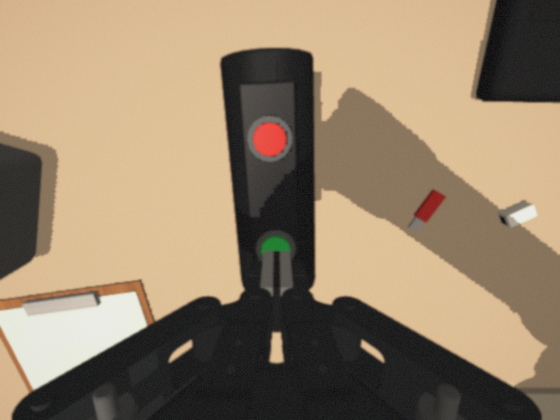

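The shut fingertips stand over the modem's green button at (276,248), clear of the red one at (270,139). I hold here, then lift.

Call:
{"fn": "carry_out", "kwargs": {"deltas": [[0,0,0,0,-1],[0,0,0,0,-1],[0,0,0,0,-1],[0,0,0,0,-1],[0,0,0,0,-1],[0,0,0,0,-1],[0,0,0,0,-1],[0,0,0,0,-1],[0,0,0,0,-1],[0,0,0,0,-1],[0,0,0,0,-1],[0,0,0,0,-1],[0,0,0,0,-1],[0,0,0,0,-1],[0,0,0,0,-1],[0,0,0,0,-1],[0,0,0,0,-1],[0,0,0,0,-1],[0,0,0,0,-1],[0,0,0,0,-1]]}}

```text
clock: 7.7
position: [0.4501, 0.347, 0.2453]
ee_rot: [1.0, 0.0, -0.0, 0.0]
ft_force: [0.4, -0.4, -0.1]
grip_width: -0.001
grasp_force: 0.0
```

Call:
{"fn": "carry_out", "kwargs": {"deltas": [[0,0,-0.2,0,-1],[0,0,-0.4,0,-1],[0.2,0.35,-0.4,0,-1],[0.4,0.7,-0.4,0,-1],[0.4,1,-0.4,0,-1],[0.4,1,-0.4,0,-1]]}}

```text
clock: 8.45
position: [0.5115, 0.1928, 0.3052]
ee_rot: [1.0, -0.003, 0.0, 0.001]
ft_force: [0.8, 0.6, 0.5]
grip_width: 0.001
grasp_force: 0.0
```

Call:
{"fn": "carry_out", "kwargs": {"deltas": [[0.15,0.35,0.2,0,-1],[0.3,0.7,0.4,0,-1],[0.4,1,0.5,0,-1],[0.4,1,0.5,0,-1],[0.4,1,0.5,0,-1]]}}

```text
clock: 9.07
position: [0.5703, 0.0486, 0.2306]
ee_rot: [1.0, 0.001, 0.0, -0.0]
ft_force: [0.3, 0.3, 0.6]
grip_width: 0.0
grasp_force: 0.0
```

```bash
cat > g.py <<'E'
from h import *
c=camera('wrist'); print(manip.get_obs()['clock'],manip.get_obs()['position'])
im=c['img'].astype(int)
m=((im[:,:,1]>1.5*im[:,:,0])&(im[:,:,1]>1.5*im[:,:,2])&(im[:,:,1]>60)).astype(np.uint8)
k,l,s,ce=cv2.connectedComponentsWithStats(m)
for j in range(1,k):
    if s[j,4]>30: print(ce[j].round(1),s[j,4],unproj(c,*ce[j],np.median(c['depth'][l==j])).round(4))
E
python3 g.py
```

```text
9.125 [0.57024442 0.0491754  0.23092387]
[279.1 192.1] 241 [0.5699 0.0454 0.0461]
```

Call:
{"fn": "carry_out", "kwargs": {"deltas": [[0,0.027,0.25,0,-1],[0,0.027,0.5,0,-1],[0,0.027,0.75,0,-1],[0,0.027,0.88,0,-1],[0,0.027,0.95,0,-1],[0,0.027,0.95,0,-1]]}}

```text
clock: 9.88
position: [0.5706, 0.0435, 0.0883]
ee_rot: [1.0, 0.001, 0.0, -0.0]
ft_force: [-0.8, 0.1, 0.2]
grip_width: -0.001
grasp_force: 0.0
```

Run:
```python
from h import *
c=camera('wrist'); save(c,'w3.png'); print(manip.get_obs()['position'])
```

```text
[0.57094758 0.04338163 0.08881808]
```

View pics/w3.png

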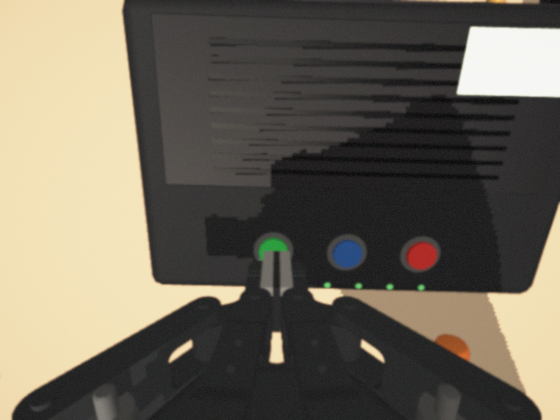

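The tips stand over the router's green button at (273,248), with blue (347,252) and red (422,256) to the side. I hold, lift and go to the satellite.

Call:
{"fn": "carry_out", "kwargs": {"deltas": [[0,0,0,0,-1],[0,0,0,0,-1],[0,0,0,0,-1],[0,0,0,0,-1],[0,0,0,0,-1],[0,0,0,0,-1],[0,0,0,0,-1],[0,0,0,0,-1],[0,0,0,0,-1],[0,0,0,0,-1],[0,0,0,0,-1],[0,0,0,0,-1],[0,0,0,0,-1],[0,0,0,0,-1],[0,0,0,0,-1],[0,0,0,0,-1],[0,0,0,0,-1],[0,0,0,0,-1],[0,0,0,0,-1],[0,0,0,0,-1]]}}

```text
clock: 12.42
position: [0.5704, 0.043, 0.0879]
ee_rot: [1.0, 0.0, 0.0, 0.0]
ft_force: [0.1, -0.5, -0.1]
grip_width: 0.001
grasp_force: 0.0
```

Call:
{"fn": "carry_out", "kwargs": {"deltas": [[0,0,-0.35,0,-1],[0,0,-0.7,0,-1],[0,0,-1,0,-1],[-0.1,0.35,-1,0,-1],[-0.2,0.7,-1,0,-1],[-0.3,1,-1,0,-1],[-0.3,1,-1,0,-1]]}}

```text
clock: 13.3
position: [0.5242, -0.1115, 0.2377]
ee_rot: [1.0, -0.003, -0.0, 0.001]
ft_force: [-0.2, 0.3, -0.1]
grip_width: -0.001
grasp_force: 0.0
```

Call:
{"fn": "carry_out", "kwargs": {"deltas": [[-0.1,0.35,0,0,-1],[-0.2,0.7,0,0,-1],[-0.35,1,0,0,-1],[-0.35,1,0,0,-1],[-0.35,1,0,0,-1]]}}

```text
clock: 13.92
position: [0.4738, -0.2557, 0.2379]
ee_rot: [1.0, 0.001, 0.0, -0.0]
ft_force: [0.6, 0.2, 0.5]
grip_width: -0.002
grasp_force: 0.0
```

```bash
python3 g.py
```

```text
13.975 [ 0.47399493 -0.25527543  0.23795726]
[318.1  19.3] 429 [ 0.6289 -0.2913  0.0668]
[336.4 210.7] 256 [ 0.4573 -0.318   0.0667]
[409.6 251.8] 33 [ 0.3937 -0.417   0.0311]
[436.5 286.2] 204 [ 0.3687 -0.4353  0.0665]
```

Call:
{"fn": "carry_out", "kwargs": {"deltas": [[-0.11,0.3,0,0,-1],[-0.11,0.417,0,0,-1],[-0.11,0.417,0.25,0,-1],[-0.11,0.417,0.5,0,-1],[-0.11,0.417,0.75,0,-1],[-0.11,0.417,0.86,0,-1],[-0.11,0.417,0.86,0,-1]]}}

```text
clock: 14.85
position: [0.4569, -0.3187, 0.1085]
ee_rot: [1.0, 0.001, -0.0, -0.001]
ft_force: [0.7, 0.5, 0.1]
grip_width: -0.002
grasp_force: 0.0
```

Run:
```python
from h import *
c=camera('wrist'); save(c,'w4.png'); print(manip.get_obs()['position'])
```

```text
[ 0.45742493 -0.31923874  0.10965952]
```

View pics/w4.png

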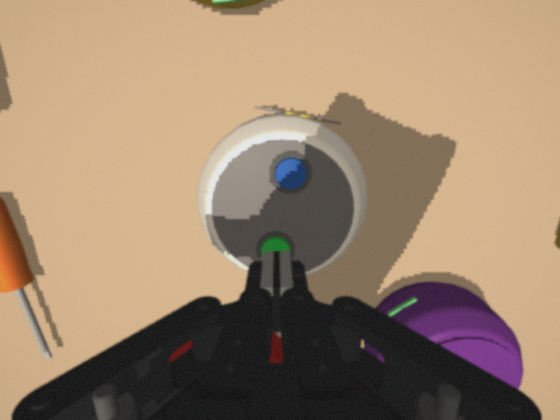

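The tips stand over the white satellite's green button at (276,247), with the blue one at (292,174) clear. I hold, then withdraw up and outward.

Call:
{"fn": "carry_out", "kwargs": {"deltas": [[0,0,0,0,-1],[0,0,0,0,-1],[0,0,0,0,-1],[0,0,0,0,-1],[0,0,0,0,-1],[0,0,0,0,-1],[0,0,0,0,-1],[0,0,0,0,-1],[0,0,0,0,-1],[0,0,0,0,-1],[0,0,0,0,-1],[0,0,0,0,-1],[0,0,0,0,-1],[0,0,0,0,-1],[0,0,0,0,-1],[0,0,0,0,-1],[0,0,0,0,-1],[0,0,0,0,-1],[0,0,0,0,-1],[0,0,0,0,-1]]}}

```text
clock: 17.4
position: [0.4566, -0.3197, 0.1089]
ee_rot: [1.0, 0.0, 0.0, 0.0]
ft_force: [0.5, -0.1, 0.5]
grip_width: -0.005
grasp_force: 0.0
```

Call:
{"fn": "carry_out", "kwargs": {"deltas": [[0,0,-0.35,0,-1],[0,0,-0.7,0,-1],[0,0,-1,0,-1],[0,0,-1,0,-1]]}}

```text
clock: 17.9
position: [0.4581, -0.3203, 0.2627]
ee_rot: [1.0, 0.0, 0.003, 0.002]
ft_force: [0.3, 0.3, -0.5]
grip_width: 0.002
grasp_force: 0.0
```

Call:
{"fn": "carry_out", "kwargs": {"deltas": [[0,0.3,-0.3,0,-1],[0,0.6,-0.5,0,-1],[0,1,-0.7,0,-1],[0,1,-0.7,0,-1],[0,1,-0.7,0,-1],[0,1,-0.7,0,-1]]}}

```text
clock: 18.65
position: [0.4571, -0.4682, 0.363]
ee_rot: [1.0, 0.001, -0.0, -0.001]
ft_force: [-1.1, 0.4, -0.0]
grip_width: 0.003
grasp_force: 0.0
```

Run:
```python
from h import *
c=camera('top'); save(c,'end.png'); o=manip.get_obs(); print(o['clock'],o['position'],np.abs(o['joint_velocities']).max())
```

```text
18.7 [ 0.45703747 -0.46822627  0.36333638] 0.0057790716005608755
```

View pics/end.png

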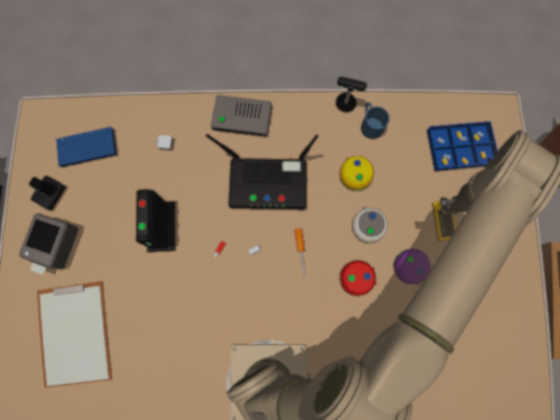

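The scene is unchanged, with the modem at (150,220), the router at (267,184) and the satellite at (370,225), and the hand is well clear.

```bash
python3 -c "
from workcell import ticket; print(ticket.hand_in())"
```

```text
the job is handed in; nothing more can be done
None
```

I pointed at the modem, router and satellite power buttons in that order, about 2 cm above each for roughly 2.5 s, touched nothing, drew the hand back about 30 cm, and handed the job in at about 19 s on the robot's clock.

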